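Stack two planed boards in stick

ROBOT

A 7-joint arm with a two-finger parallel gripper is mounted at the origin on the work surface. World frame = base frame: x ahead of the robot, y to its left, z up, the work surface at z = 0. Lengths are in mm, angles in rad, forces in N, time in s.
With the tool pointing down it reaches from about 350 to 900 mm from the base axis. Payload 7.2 kg.
Tool frame: the origin (TCP) lies at the very end of the fingers, on their centre line; the grasp point (between the pads) lies 19 mm behind it (manip.tcp_to_grasp is the distance from the TCP to the grasp point, in mm); z points along the fingers, y is the direction in which the jaws open and shut (so a half turn about z gives the same grasp; the last joint's range is limited). The gripper opens to 88 mm and grips with 3 to 60 N. Pads are 20 mm wide; open, the fingers measure 115 mm over their backs; the gripper's body (75 mm by 178 mm) begins 61 mm behind the grasp point.
Start: joints at [-1.323, 0.411, -0.013, 1.596, 0.006, 1.134, -0.082], TCP at [194.12, 594.093, 222.653] pointing down, gripper open.
Joint ranges: [-2.95, 2.95], [-0.29, 1.99], [-1.47, 1.44], [0.14, 2.54], [-1.03, 4.17], [0.13, 1.85], [-2.86, 2.86]. Speed limits (rad/s): [2.39, 2.39, 3.01, 3.01, 3.14, 3.14, 3.14].

INTERFACE

Orientations are given as a unit quaternion [w, x, y, z].
In Python, from rig import sense, viewer, hand_in, manip gives the robot as it stands. The module is installed in compiled form; this text tells all that it offers.
- The arm moves only by the shell command python3 -m creep 'ROWS' [OPENING]. ROWS is JSON, a list of rows, each a list of 2 entries, a list of its own where there are three numbers: the shift along the tool's x, y, z in cm, then the turn about the tool's z in degrees. A call has 1 to 5 rows; each row shifts and turns the commanded pose from where the row before left it, along the tool's axes as they then stand; what a row does not reach is not made up. A row lasts 1/12 s, in which the tool goes at most 41.7 mm and 7.16 degrees, less where a joint would pass 70% of its speed; a pose out of reach is approached as far as the arm can. A call is refused whole if a number of a shift passes 4.17 or a number of a turn 7.16, either way. A call with a gripper value outside its range is refused whole. OPENING is the closure in counts, from 0 (fully open) to 255 (shut), set as the call begins (- or left out, the last holds). The fingers move at their own pace and stop on an object; the grip force is fixed at half the most. Time passes only in rows, so rows that do not move let the fingers close. It gives the time, the measured TCP pose, the force and the opening at its end, in the units of the state.
- sense(): the state, without advancing time (a new reading comes with each control period).
- viewer.capture(name): name is "scene" or "side" or "wrist"; returns a dict with "pixels" (420x560x3 uint8, red, green, blue), "fx", "fy", "cx", "cy" (pixels), "D" ([k1, k2, p1, p2, k3] as OpenCV has them; the pictures are not rectified), "R" (3x3) and "t" (3): a world point X has camera coordinates R X + t; the wrist camera has in their place "hand_eye" (4x4, takes a point from camera to tool coordinates, whose origin is the TCP and whose axes are the flange's). Camera axes: x right, y down, z forward; pixel columns grow to the right and rows downward; lengths in mm; the calibration is good to about 2 mm. A picture is of the moment at which its call begins: read the wrist's pose just before it. There is no depth.
- hand_in(): hands the job in, once; it reports no verdict.
The state is a dict: "clock": time; "joint_positions": joint angles; "dq": joint speeds; "joint_torque": joint torques, N m; "position": TCP position; "orientation": TCP orientation; "contact_force": force on the tool from outside, world axes, zero at the start; "ft_torque": the same for the moment, N m; "finger_gap": finger opening in mm.
Only numpy, scipy, OpenCV 4.12 (cv2) and the standard library are available. Lean on these libraries where they do the work, as an engineer would, in place of code of your own. Each camera call takes 0.05 s, during which the arm holds its last target. There are 200 camera calls.

TASK

Stack the two planed boards so that they stay flat until the next lesson: lay the long board flat along the drying stand, centred across its two bearers, then the two stickers crosswise on it, one straight above each bearer, then the short board on the stickers, lined up with the long one and centred, and last stand the steel weight upright on the middle of the stack. Let go of everything, and leave the glue bottle, the sanding block and the hammer where they are.

Things in the scene. Friction and masses are not known exactly. Their poses are not given: they have to be found in the camera images.
- stand: The drying stand, fixed to the bench: two dark wooden bearers, each 28 mm wide, 100 mm long and 30 mm high, joined by two low rails (tops 16 mm above the bench). Origin: the middle of the stand, at bench height. Its x axis runs from one bearer to the other: the boards lie along it. The bearers run along its y axis and are centred at x = +62 and -62 mm; their tops are flat, 30 mm above the bench.
- long_board_center (a point): The long board: loose planed pine, 250 mm long (its x axis) x 54 mm wide (y) x 20 mm thick (z), about 0.14 kg, lying flat on the bench at the start. The point is its centre, 10 mm above its underside.
- short_board_center (a point): The short board: loose planed pine, 180 mm long (its x axis) x 54 mm wide (y) x 20 mm thick (z), about 0.1 kg, lying flat on the bench at the start. The point is its centre, 10 mm above its underside.
- sticker_a_center (a point): A sticker, that is a loose pine spacer stick: 80 mm long (its x axis), 18 x 18 mm in section, 16 g, lying on the bench at the start. The point is its centre, 9 mm above its underside. The two stickers are alike; either may go over either bearer.
- sticker_b_center (a point): The other sticker, exactly like the first: 80 mm long (its x axis), 18 x 18 mm in section. The point is its centre, 9 mm above its underside.
- weight_center (a point): The steel weight: a loose round dark block 50 mm across and 38 mm high, with a round grip knob 22 mm across on top of it that reaches from 42 to 66 mm above the underside; 66 mm high in all, about 0.6 kg, upright at the start. The point is on its axis, half-way up (33 mm above the underside); z is its axis.
- glue_bottle: Bystander: yellow glue bottle with a red nozzle, 66 mm across, 192 mm high, upright beyond the work. Origin: the centre of its underside. Leave it.
- sanding_block: Bystander: cork sanding block in red-brown sandpaper, 114 x 62 x 41 mm, beyond the work. Origin: the centre of its underside. Leave it.
- hammer: Bystander: hammer, 260 mm long with a wooden handle, lying on the bench beyond the work. Origin: the underside, near the middle of its length. Leave it.
Not all that is in view belongs to the job. Of the things shaped like the part that bears weight_center, the dark steel one is meant. What is shaped like the part that bears sticker_b_center but orange is not meant.

How it is judged (in metres and radians):
On the way, in this order (a step that is already met when the one before it is completed fails the run):
1. the long board lies on both bearers, centred, along the stand (horizontal distance between long_board_center and stand below 0.015 m and height (world z) of long_board_center between 0.035 and 0.045 m and angle between the x axis of long_board_center and the x axis of stand, either way round below 0.15 rad), for 0.2 s.
2. both stickers lie crosswise on the long board, one above each bearer (all of step 1 and (((x of sticker_a_center in the frame of stand between 0.05 and 0.074 m and y of sticker_a_center in the frame of stand between -0.015 and 0.015 m and height (world z) of sticker_a_center between 0.054 and 0.064 m and angle between the x axis of sticker_a_center and the y axis of stand, either way round below 0.2 rad) and (x of sticker_b_center in the frame of stand between -0.074 and -0.05 m and y of sticker_b_center in the frame of stand between -0.015 and 0.015 m and height (world z) of sticker_b_center between 0.054 and 0.064 m and angle between the x axis of sticker_b_center and the y axis of stand, either way round below 0.2 rad)) or ((x of sticker_a_center in the frame of stand between -0.074 and -0.05 m and y of sticker_a_center in the frame of stand between -0.015 and 0.015 m and height (world z) of sticker_a_center between 0.054 and 0.064 m and angle between the x axis of sticker_a_center and the y axis of stand, either way round below 0.2 rad) and (x of sticker_b_center in the frame of stand between 0.05 and 0.074 m and y of sticker_b_center in the frame of stand between -0.015 and 0.015 m and height (world z) of sticker_b_center between 0.054 and 0.064 m and angle between the x axis of sticker_b_center and the y axis of stand, either way round below 0.2 rad)))), for 0.2 s.
3. the short board lies on the stickers, centred, along the stand (all of step 2 and horizontal distance between short_board_center and stand below 0.015 m and height (world z) of short_board_center between 0.073 and 0.083 m and angle between the x axis of short_board_center and the x axis of stand, either way round below 0.15 rad), for 0.2 s.
4. the weight stands upright on the middle of the short board (all of step 3 and horizontal distance between weight_center and stand below 0.015 m and height (world z) of weight_center between 0.116 and 0.126 m and angle between weight_center's own z axis and vertical below 0.1 rad), for 0.2 s.
At the end, for the whole second after the job is handed in: Long board on the bearers, a sticker above each bearer (12 mm along, 15 across, 0.2 rad), short board on them, weight upright (0.1 rad) on top, all at rest; boards and weight within 15 mm of the stand's middle, boards within 0.15 rad of its x axis; all heights within 5 mm (all of step 4 and linear speed of each of long_board, short_board, sticker_a, sticker_b, weight below 0.02 m/s); the robot touches nothing.
It fails at once if the glue bottle is moved by more than 30 mm (distance of glue_bottle from where it was at the start of the episode above 0.03 m).
It fails at once if the sanding block is moved by more than 30 mm (distance of sanding_block from where it was at the start of the episode above 0.03 m).
It fails at once if the hammer is moved by more than 30 mm (distance of hammer from where it was at the start of the episode above 0.03 m).
It also fails if it takes over 138 s, if anything falls off the work surface, if the arm or the gripper's body presses on something with over 40 N, if the wrist force passes 120 N, or if a joint passes its speed limit or range.

## Working session

There is one attempt and no reset: what is moved stays moved. The work goes in short steps, Python scripts to look and compute and a shell command to move; the robot and the scene stay as the last step left them, time stands still between calls to the robot, and variables do not carry over. Pictures are saved under pics/ and viewed, about 12 in all and at most 16, crops included, and the job is handed in when it is done.

```bash
mkdir -p pics; ls
python3 - <<'E'
from rig import sense, viewer, manip
import cv2,pickle
print(sense())
for n in ("scene","side","wrist"):
    s=sense();c=viewer.capture(n); c["s"]=s; pickle.dump(c,open(f"{n}0.pkl","wb"))
    cv2.imwrite(f"pics/{n}0.png",c["pixels"][:,:,::-1])
    print(n,{k:v for k,v in c.items() if k not in("pixels","s")})
E
```

```text
pics
{'clock': 0.0, 'joint_positions': array([-1.32322179,  0.41187873, -0.01269659,  1.59700514,  0.00558584,
        1.13431643, -0.08219137]), 'dq': array([ 7.97744038e-04, -6.21022385e-04, -5.49936452e-04, -1.16396765e-03,
        1.03183853e-03, -1.63537868e-03, -9.75585832e-05]), 'joint_torque': array([ 3.97071353e-04, -5.87945545e+01,  6.42133746e-01, -2.91066885e+01,
       -5.37094823e-02,  1.81470421e-02,  1.30844605e-04]), 'position': array([193.9861639 , 593.61456141, 221.83828362]), 'orientation': array([-7.15586739e-05,  1.57225670e-01,  9.87562388e-01, -7.82842689e-04]), 'contact_force': array([ 0.49519852, -0.09539639, -0.68327348]), 'ft_torque': array([-0.04033102, -0.00557932, -0.037879  ]), 'finger_gap': 87.50032561432597}
scene {'fx': 484.1318997545336, 'fy': 484.1318997545336, 'cx': 279.26259342456103, 'cy': 208.13945366453856, 'D': array([-0.06717998,  0.        ,  0.        ,  0.        ,  0.        ]), 'R': array([[-0.79842999,  0.60207545,  0.00383445],
       [ 0.34825465,  0.46700717, -0.81278718],
       [-0.49114993, -0.6476183 , -0.58254811]]), 't': arra
[... 291 characters left out ...]
       [-0.17030313, -0.63040458, -0.75735521],
       [ 0.20661049,  0.72865418, -0.65297411]]), 't': array([-591.36974979,  164.57499011,  851.21764713])}
wrist {'fx': 318.78138540117493, 'fy': 318.78138540117493, 'cx': 284.03452877349525, 'cy': 210.41994197743347, 'D': array([-0.05325165,  0.        ,  0.        ,  0.        ,  0.        ]), 'hand_eye': array([[-8.36513171e-04, -9.57641056e-01, -2.87963379e-01,
         8.00218296e+01],
       [ 9.99999619e-01, -7.29432570e-04, -4.79152162e-04,
         4.36995794e-01],
       [ 2.48805915e-04, -2.87963670e-01,  9.57641302e-01,
        -1.62517838e+02],
       [ 0.00000000e+00,  0.00000000e+00,  0.00000000e+00,
         1.00000000e+00]])}
```

View pics/scene0.png

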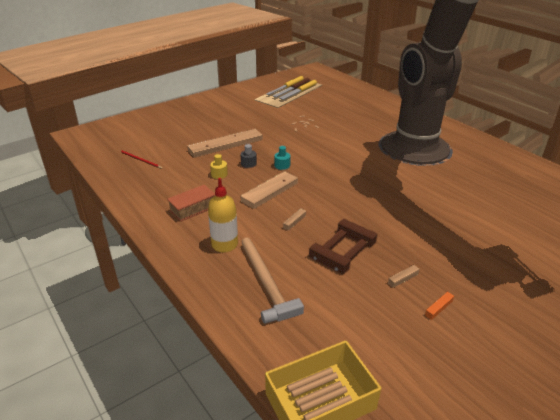

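View pics/side0.png

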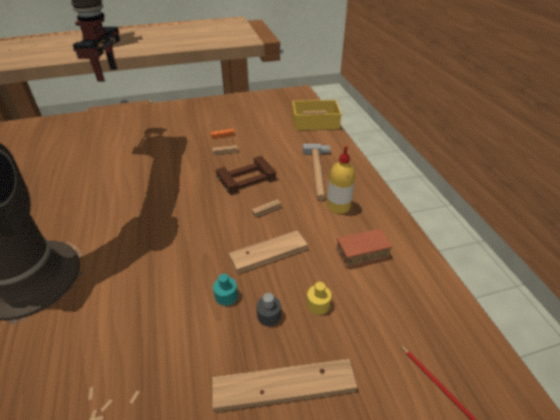

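The scene view shows the long board near (225,142), the short board (270,190), stickers at (293,219) and (404,275), the stand (343,245), the dark weight (248,157) and the orange decoy (440,304). In the side view these sit at (284,384), (268,250), (267,208), (225,150), (246,173), (269,308) and (223,133). Next I'll get rough positions from ray casts.

```bash
cat > h.py <<'E'
import numpy as np,cv2,pickle
from scipy.spatial.transform import Rotation as Ro
def grab(n,tag):
    from rig import sense,viewer
    s=sense();c=viewer.capture(n);c["s"]=s;pickle.dump(c,open(f"{n}{tag}.pkl","wb"))
    cv2.imwrite(f"pics/{n}{tag}.png",c["pixels"][:,:,::-1]);return c
def load(n,tag): return pickle.load(open(f"{n}{tag}.pkl","rb"))
def K(c): return np.array([[c["fx"],0,c["cx"]],[0,c["fy"],c["cy"]],[0,0,1]])
def Rq(q): return Ro.from_quat(np.r_[q[1:],q[0]])
def ext(c):
    "camera->world R, origin"
    if "R" in c: return c["R"].T,-c["R"].T@c["t"]
    R=Rq(c["s"]["orientation"]).as_matrix();H=c["hand_eye"]
    return R@H[:3,:3],R@H[:3,3]+c["s"]["position"]
def cast(c,uv,z):
    p=cv2.undistortPoints(np.float64(uv).reshape(-1,1,2),K(c),c["D"]).reshape(-1,2)
    R,o=ext(c);d=np.c_[p,np.ones(len(p))]@R.T
    return o+d*((z-o[2])/d[:,2])[:,None]
def proj(c,X):
    R,o=ext(c);Xc=(np.float64(X).reshape(-1,3)-o)@R
    return cv2.projectPoints(Xc.reshape(-1,1,3),np.zeros(3),np.zeros(3),K(c),c["D"])[0].reshape(-1,2)
def tool():
    from rig import sense
    s=sense();R=Rq(s["orientation"]).as_matrix();p=s["position"]
    return s,R,p,np.degrees(np.arctan2(R[1,1],R[0,1]))
def togo(x,y,z,yaw_y):
    "tool shift (cm) and turn (deg) to put TCP at x,y,z with tool y along world angle yaw_y (mod 180)"
    s,R,p,a=tool()
    t=R.T@(np.array([x,y,z])-p)/10
    d=-((yaw_y-a+90)%180-90)   # tool z points down: turn sign flips
    print("shift cm",t.round(2),"turn",round(d,2),"t",s["clock"],"F",s["contact_force"].round(1),"gap",round(s["finger_gap"],1),"pos",p.round(1),"yaw",round(a,2),"q7",s["joint_positions"][6].round(2))
E
python3 - <<'E'
from h import *
c=load("side",0)
for n,uv,z in [("long",[[284,384],[213,380],[354,365],[216,406],[356,388]],20),("short",[[268,250],[231,253],[302,235]],20),("stA",[[267,208],[254,211],[281,203]],18),("stB",[[225,149],[213,151],[238,148]],18),("stand",[[246,173],[217,173],[262,159],[275,173],[233,189]],30),("weight",[[269,315],[269,298]],38),("org",[[223,133]],18)]:
    print(n,cast(c,uv,z).round(0)[:,:2].tolist())
c=load("scene",0)
for n,uv,z in [("long",[[225,142]],20),("short",[[270,189]],20),("stA",[[293,219]],18),("stB",[[404,274]],18),("stand",[[343,243]],30),("weight",[[248,160]],30)]:
    print(n,cast(c,uv,z).round(0)[:,:2].tolist())
hsv=cv2.cvtColor(load("wrist",0)["pixels"],cv2.COLOR_RGB2HSV)
E
```

```text
long [[501.0, -391.0], [383.0, -352.0], [633.0, -392.0], [382.0, -397.0], [620.0, -431.0]]
short [[549.0, -77.0], [463.0, -63.0], [640.0, -50.0]]
stA [[581.0, 72.0], [546.0, 69.0], [623.0, 82.0]]
stB [[517.0, 390.0], [478.0, 388.0], [559.0, 385.0]]
stand [[555.0, 225.0], [474.0, 248.0], [617.0, 284.0], [637.0, 203.0], [506.0, 161.0]]
weight [[507.0, -260.0], [516.0, -222.0]]
org [[526.0, 493.0]]
long [[513.0, -370.0]]
short [[560.0, -55.0]]
stA [[593.0, 92.0]]
stB [[521.0, 403.0]]
stand [[567.0, 250.0]]
weight [[528.0, -212.0]]
```

View pics/wrist0.png

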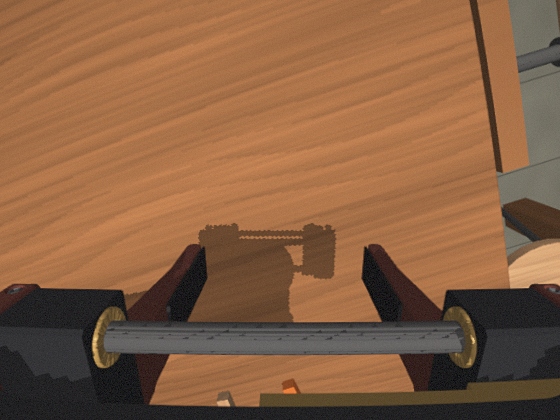

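Run:
```python
from h import *
togo(600,215,225,72)
# masks
for n in ("side","scene"):
    c=load(n,0);hsv=cv2.cvtColor(c["pixels"],cv2.COLOR_RGB2HSV)
    pts={"side":dict(long=(284,380),short=(270,250),sA=(267,207),sB=(225,149),bench=(150,300),w=(269,312)),"scene":dict(long=(225,140),short=(270,188),sA=(293,218),sB=(404,274),bench=(200,110),w=(248,160))}[n]
    for k,(u,v) in pts.items(): print(n,k,hsv[v,u],c["pixels"][v,u])
```

```text
shift cm [-50.35 -23.39  -0.26] turn -0.09 t 0.15 F [-0.6 -1.   0.2] gap 87.7 pos [194.  593.7 222. ] yaw 71.91 q7 -0.08
side long [ 15 112 182] [182 141 102]
side short [ 15 108 193] [193 152 111]
side sA [ 15 112 157] [157 123  88]
side sB [ 15 110 132] [132 104  75]
side bench [ 13 147 128] [128  86  54]
side w [30 13 76] [76 76 72]
scene long [ 14 118 196] [196 147 105]
scene short [ 14 121 202] [202 150 106]
scene sA [ 14 118 186] [186 140 100]
scene sB [ 14 120 187] [187 140  99]
scene bench [ 13 157 143] [143  94  55]
scene w [15 32 48] [48 45 42]
```

```bash
python3 -m creep '[[[-3.36,-1.56,0],0],[[-3.36,-1.56,0],0],[[-3.36,-1.56,0],0],[[-3.36,-1.56,0],0],[[-3.36,-1.56,0],0]]' 0
python3 -m creep '[[[-3.36,-1.56,0],0],[[-3.36,-1.56,0],0],[[-3.36,-1.56,0],0],[[-3.36,-1.56,0],0],[[-3.36,-1.56,0],0]]'
python3 -m creep '[[[-3.36,-1.56,0],0],[[-3.36,-1.56,0],0],[[-3.36,-1.56,0],0],[[-3.36,-1.56,0],0],[[-3.36,-1.56,0],0]]'
python3 -m creep '[[[0,0,0],0],[[0,0,0],0],[[0,0,0],0]]'
python3 - <<'E'
from h import *
grab("wrist",1);togo(600,215,225,72)
E
```

```text
clock: 0.57
position: [330.5, 466.3, 222.4]
orientation: [-0.0, 0.157, 0.988, -0.0]
contact_force: [0.9, 0.7, -0.4]
finger_gap: 87.8
clock: 0.98
position: [466.0, 340.0, 222.6]
orientation: [-0.0, 0.157, 0.988, -0.0]
contact_force: [0.2, 0.2, 0.4]
finger_gap: 87.9
clock: 1.4
position: [601.5, 213.7, 222.5]
orientation: [-0.0, 0.157, 0.988, -0.0]
contact_force: [0.6, 0.6, 0.2]
finger_gap: 87.9
clock: 1.65
position: [600.0, 215.5, 222.1]
orientation: [-0.001, 0.157, 0.988, 0.0]
contact_force: [0.2, -0.2, 0.3]
finger_gap: 87.9
shift cm [-0.08 -0.12 -0.27] turn -0.02 t 1.7 F [-0.3  0.2 -0.4] gap 87.9 pos [599.6 216.3 222.3] yaw 71.98 q7 0.91
```

View pics/wrist1.png

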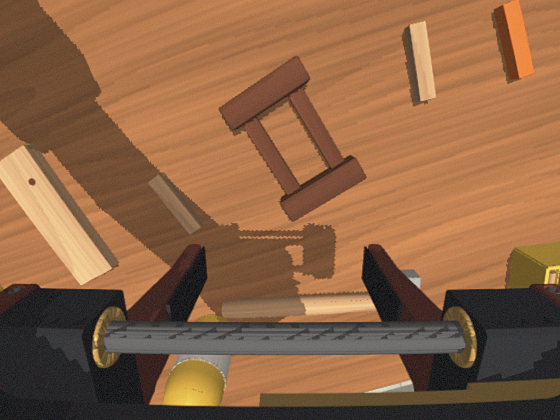

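The wrist view shows the stand bearers centred near (265,93) and (323,188), sticker B at (420,62), sticker A in shadow at (174,204), the short board at (58,215) and the orange decoy at (514,40). I'll segment these for exact edges.

Run:
```python
from h import *
c=load("wrist",1);px=c["pixels"];hsv=cv2.cvtColor(px,cv2.COLOR_RGB2HSV)
for k,u,v in [("bearer",265,95),("bearer2",325,190),("bside",300,215),("rail",315,130),("bench",400,150),("sB",418,60),("sBside",430,62),("sA",174,200),("shadow",120,130),("short",50,200)]: print(k,hsv[v,u],px[v,u])
a=cv2.resize(px[40:235,205:385],None,fx=3,fy=3,interpolation=cv2.INTER_CUBIC)[:, :540]
b=cv2.resize(px[10:120,395:445],None,fx=3,fy=3,interpolation=cv2.INTER_CUBIC)
d=cv2.resize(px[160:245,140:215],None,fx=3,fy=3,interpolation=cv2.INTER_CUBIC)
o=np.zeros((590,800,3),np.uint8);o[:585,:540]=a;o[:330,550:700]=b;o[332:332+255,550:775]=d
cv2.imwrite("pics/crop1.png",o[:,:,::-1])
```

```text
bearer [  9 135 128] [128  81  60]
bearer2 [  8 134 120] [120  74  57]
bside [ 10 139 114] [114  73  52]
rail [ 10 135 125] [125  80  59]
bench [ 13 143 186] [186 126  82]
sB [ 15 113 218] [218 169 121]
sBside [ 17 101 238] [238 198 144]
sA [ 14 108 146] [146 113  84]
shadow [ 14 143 112] [112  78  49]
short [ 16 109 232] [232 187 133]
```

View pics/crop1.png

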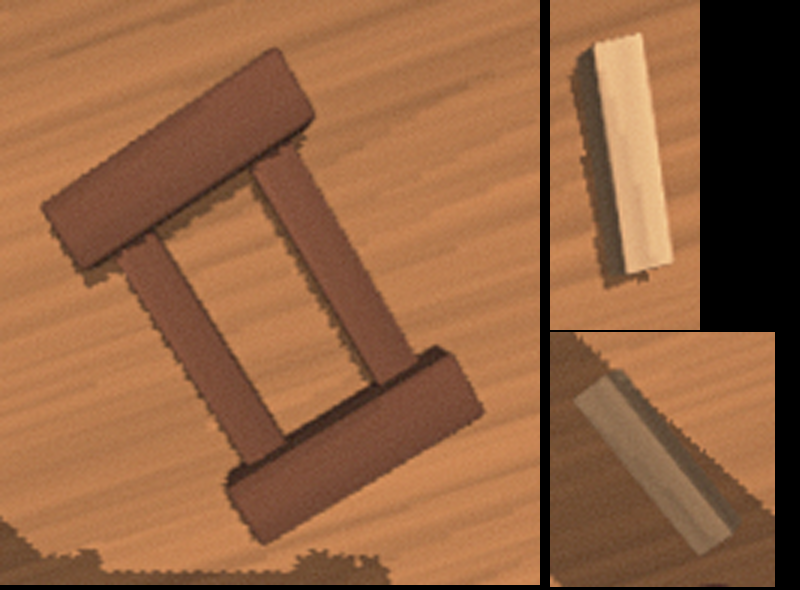

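```bash
cat >> h.py <<'E'
def fit(P,M):
    "2D rigid fit of model corners M to points P -> centre, angle deg, max residual"
    P=np.float64(P)[:,:2];M=np.float64(M);m=M.mean(0);q=P.mean(0)
    H=(M-m).T@(P-q);a=np.arctan2(H[0,1]-H[1,0],H[0,0]+H[1,1])
    R=np.array([[np.cos(a),-np.sin(a)],[np.sin(a),np.cos(a)]])
    t=q-R@m;r=P-(M@R.T+t);return t.round(1),np.degrees(a).round(2),r.round(1).tolist()
def rect(l,w): return [(-l/2,-w/2),(-l/2,w/2),(l/2,w/2),(l/2,-w/2)]
def best(c,uv,z,l,w):
    "corners in any cyclic order/sense"
    P=cast(c,uv,z);o=[]
    for s in (1,-1):
        for k in range(4):
            o.append(fit(P,np.roll(rect(l,w)[::s],k,axis=0)))
    return min(o,key=lambda e:np.square(e[2]).sum())
E
python3 - <<'E'
from h import *
c=load("wrist",1)
b1=np.array([(43,207),(278,48),(314,113),(88,265)])/3+[205,40]
b2=np.array([(230,487),(450,355),(484,409),(266,544)])/3+[205,40]
for b in(b1,b2): print(best(c,b,30,100,28))
# bearer frame: stand x from bearer1 to bearer2
c1,c2=best(c,b1,30,100,28)[0],best(c,b2,30,100,28)[0];d=c2-c1;print("stand",(c1+c2)/2,np.linalg.norm(d),np.degrees(np.arctan2(d[1],d[0])))
sB=(np.array([(595,45),(640,35),(672,263),(626,272)])-[550,0])/3+[395,10]
sA=(np.array([(575,403),(606,378),(731,536),(700,555)])-[550,332])/3+[140,160]
print("B",best(c,sB,18,80,18));print("A",best(c,sA,18,80,18))
print("short",cast(c,[[58,215],[25,146],[117,265],[80,283]],20).round(0))
togo(575,-330,225,72)
E
```

```text
(array([496.2, 228.1]), np.float64(-75.63), [[1.1, 0.8], [2.1, -0.8], [-1.1, -2.2], [-2.0, 2.1]])
(array([616.1, 257.9]), np.float64(-75.56), [[-0.0, 1.9], [2.2, -1.6], [-1.3, -1.4], [-0.8, 1.1]])
stand [556.15 243.  ] 123.54776404289964 13.957509623375907
B (array([516.9, 400.2]), np.float64(-4.03), [[0.6, 0.8], [0.8, -1.1], [-0.3, -0.3], [-1.0, 0.5]])
A (array([582.2,  83.1]), np.float64(16.34), [[0.8, 0.9], [0.7, -0.5], [-0.1, -1.1], [-1.4, 0.7]])
short [[547. -61.  20.]
 [459. -57.  20.]
 [631. -20.  20.]
 [639. -80.  20.]]
shift cm [-14.56 -52.72  -0.3 ] turn -0.02 t 1.7 F [-0.3  0.2 -0.4] gap 87.9 pos [599.6 216.3 222.3] yaw 71.98 q7 0.91
```

```bash
python3 -m creep '[[[-1.09,-3.89,0],0],[[-1.09,-3.89,0],0],[[-1.09,-3.89,0],0],[[-1.09,-3.89,0],0],[[-1.09,-3.89,0],0]]' >/dev/null
python3 -m creep '[[[-1.09,-3.89,0],0],[[-1.09,-3.89,0],0],[[-1.09,-3.89,0],0],[[-1.09,-3.89,0],0],[[-1.09,-3.89,0],0]]'>/dev/null
python3 -m creep '[[[-1.09,-3.89,0],0],[[-1.09,-3.89,0],0],[[-1.09,-3.89,0],0],[[-1.09,-3.89,0],0],[[-1.09,-3.89,0],0]]'
python3 -m creep '[[[0,0,0],-5],[[0,0,0],-5],[[0,0,0],0],[[0,0,0],0]]'
python3 - <<'E'
from h import *
grab("wrist",2);togo(505,-385,225,82)
E
```

```text
clock: 2.95
position: [575.5, -389.8, 222.8]
orientation: [0.0, 0.156, 0.988, 0.001]
contact_force: [1.1, -0.1, -0.5]
finger_gap: 87.8
clock: 3.28
position: [575.5, -388.5, 222.5]
orientation: [0.0, 0.071, 0.997, 0.001]
contact_force: [0.3, -0.8, -0.6]
finger_gap: 87.5
shift cm [ 7.03 -0.65 -0.24] turn -0.13 t 3.3333 F [-0.  -0.1 -0.1] gap 87.6 pos [ 575.5 -388.5  222.7] yaw 81.87 q7 2.09
```

View pics/wrist2.png

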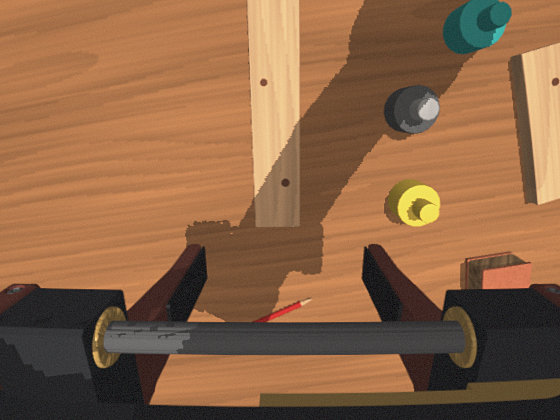

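The long board's near-end corners are at (255,226) and (300,227), with its edges leaving the picture at (247,0) and (299,0). The dark weight is at (412,109).

Run:
```python
from h import *
c=load("wrist",2)
hsv=cv2.cvtColor(c["pixels"],cv2.COLOR_RGB2HSV);S=cv2.GaussianBlur(hsv[:,:,1].astype(float),(5,1),0)
rows=np.arange(5,200,8);L=[];R=[]
for r in rows:
    m=np.where(S[r,230:320]<128)[0]+230
    L.append((m.min()-.5,r));R.append((m.max()+.5,r))
for a,n in((L,"L"),(R,"R")):
    P=cast(c,a,20)[:,:2];v=cv2.fitLine(P.astype(np.float32),cv2.DIST_HUBER,0,.01,.01).ravel();print(n,v,np.degrees(np.arctan2(v[1],v[0])))
e=cast(c,[[255,226],[300,227]],20)[:,:2];print(e,np.linalg.norm(e[0]-e[1]))
print(cast(c,[[247,0],[299,0]],20)[:,:2])
togo(505,-385,225,82)
```

```text
L [ 9.9162894e-01 -1.2912019e-01  4.9367722e+02 -4.1335159e+02] -7.4187536
R [ 9.92483616e-01 -1.22377425e-01  4.72658539e+02 -3.55792328e+02] -7.0293307
[[ 619.70032168 -429.7697375 ]
 [ 628.74574953 -375.84976878]] 54.6734194348919
[[ 378.14196561 -397.63571996]
 [ 385.77486562 -345.20519634]]
shift cm [ 7.03 -0.65 -0.24] turn -0.13 t 3.3333 F [-0.  -0.1 -0.1] gap 87.6 pos [ 575.5 -388.5  222.7] yaw 81.87 q7 2.09
```

```bash
python3 -m creep '[[[2.5,-0.24,2],-0.8],[[2.5,-0.24,3],0],[[2.5,-0.24,3],0],[[0,0,3],0],[[0,0,0],0]]'
python3 - <<'E'
from h import *
togo(500.2,-386.9,5,82.7)
E
```

```text
clock: 3.75
position: [496.1, -384.4, 107.9]
orientation: [-0.004, 0.065, 0.998, 0.002]
contact_force: [-1.0, 0.9, -0.1]
finger_gap: 87.9
shift cm [-0.51 -0.23 10.28] turn -0.11 t 3.75 F [-1.   0.9 -0.1] gap 87.9 pos [ 496.1 -384.4  107.9] yaw 82.59 q7 2.18
```

```bash
python3 -m creep '[[[0,0,3],0],[[0,0,3],0],[[0,0,3],0],[[0,0,0],0],[[0,0,0],0]]'
python3 - <<'E'
from h import *
togo(500.2,-386.9,5,82.7)
E
```

```text
clock: 4.17
position: [500.3, -386.5, 22.9]
orientation: [-0.001, 0.063, 0.998, 0.001]
contact_force: [0.4, -0.3, 0.6]
finger_gap: 88.2
shift cm [ 0.   -0.04  1.79] turn 0.05 t 4.1667 F [ 0.4 -0.3  0.6] gap 88.2 pos [ 500.3 -386.5   22.9] yaw 82.75 q7 2.22
```

```bash
python3 -m creep '[[[0,0,0.9],0],[[0,0,0.8],0],[[0,0,0],0]]' >/dev/null
python3 -m creep '[[[0,0,0],0],[[0,0,0],0],[[0,0,0],0],[[0,0,0],0],[[0,0,0],0]]' 255 
python3 -m creep '[[[0,0,0],0],[[0,0,0],0],[[0,0,0],0]]'
python3 -m creep '[[[0,0,-2],0],[[0,0,-3],0],[[0,0,-3],0],[[0,0,-3],0],[[0,0,-3],0]]'
python3 -m creep '[[[0,0,-2],0],[[0,0,0],0],[[0,0,0],0],[[0,0,0],0]]'
python3 - <<'E'
from h import *
grab("wrist",3)
togo(556.2,243,150,104.2)
E
```

```text
clock: 4.83
position: [499.6, -387.7, 6.0]
orientation: [0.0, 0.064, 0.998, -0.0]
contact_force: [-0.1, -0.1, -0.7]
finger_gap: 58.0
clock: 5.08
position: [499.5, -387.6, 5.9]
orientation: [0.0, 0.064, 0.998, -0.0]
contact_force: [-0.5, 0.6, 2.6]
finger_gap: 54.0
clock: 5.5
position: [498.9, -387.3, 146.6]
orientation: [-0.0, 0.064, 0.998, 0.0]
contact_force: [1.0, -1.0, -1.5]
finger_gap: 53.9
clock: 5.83
position: [498.8, -386.9, 164.1]
orientation: [-0.001, 0.064, 0.998, 0.001]
contact_force: [-0.3, 0.5, -2.0]
finger_gap: 54.2
shift cm [ 2.27 63.19  1.46] turn -21.49 t 5.8833 F [ 0.3 -0.4 -2.5] gap 53.7 pos [ 498.6 -386.7  163.7] yaw 82.71 q7 2.17
```

View pics/wrist3.png

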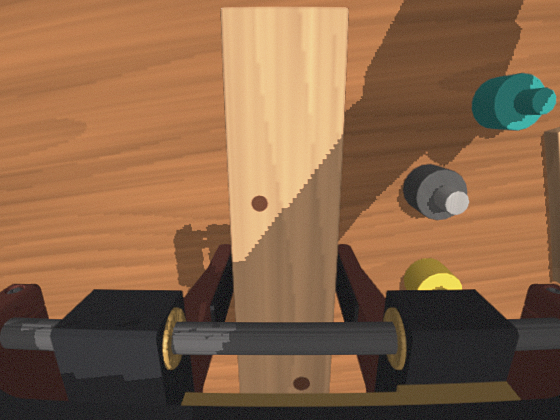

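The long board is held level. Its inner end shows corners at (222,8) and (348,9), which lets me work out its offset in the grip.

Run:
```python
from h import *
c=load("wrist",3);s=c["s"];R=Rq(s["orientation"]).as_matrix()
P=cast(c,[[222,8],[348,9],[232,230],[340,230]],s["position"][2]-6+20);print(((P-s["position"])@R).round(1))
```

```text
[[123.5 -25.3 -13.8]
 [123.1  27.4 -13.7]
 [ 25.1 -25.3 -14. ]
 [ 25.1  28.3 -13.9]]
```

```bash
python3 -m creep '[[[0.14,2,0],0],[[0.14,4,0],0],[[0.14,4,0],0],[[0.14,4,0],0],[[0.14,4,0],0]]' >/dev/null
python3 -m creep '[[[0.14,4,0],0],[[0.14,4,0],0],[[0.14,4,0],0],[[0.14,4,0],0],[[0.14,4,0],0]]'>/dev/null
python3 -m creep '[[[0.14,4,0],0],[[0.14,4,0],0],[[0.14,4,0],0],[[0.14,4,0],0],[[0.14,4,0],0]]'
python3 -m creep '[[[0.14,4,0],0],[[0.14,1.2,0],-3.5],[[0,0,0],-6],[[0,0,0],-6],[[0,0,0],-6]]'
python3 -m creep '[[[0,0,3],0],[[0,0,3],0],[[0,0,3],0],[[0,0,0],0],[[0,0,0],0]]'
python3 - <<'E'
from h import *
togo(554.5,242.6,37,104.2)
E
```

```text
clock: 7.13
position: [551.1, 192.1, 163.8]
orientation: [-0.001, 0.064, 0.998, -0.001]
contact_force: [1.2, -1.4, -0.9]
finger_gap: 53.5
clock: 7.55
position: [554.8, 242.6, 163.3]
orientation: [-0.002, -0.127, 0.992, -0.001]
contact_force: [0.7, -0.7, -1.5]
finger_gap: 53.8
clock: 7.97
position: [554.2, 241.4, 73.1]
orientation: [-0.003, -0.124, 0.992, -0.001]
contact_force: [-0.3, 0.3, -0.9]
finger_gap: 53.7
shift cm [-0.08  0.11  3.61] turn 0.01 t 7.9667 F [-0.3  0.3 -0.9] gap 53.7 pos [554.2 241.4  73.1] yaw 104.21 q7 1.35
```

```bash
python3 -m creep '[[[0,0.1,1.5],0],[[0,0,1.5],0],[[0,0,0],0],[[0,0,0],0]]'
python3 - <<'E'
from h import *
grab("side",4);togo(554.5,242.6,36,104.2)
c=load("side",4);cv2.imwrite("pics/side4c.png",cv2.resize(c["pixels"][110:230,150:350],None,fx=4,fy=4,interpolation=cv2.INTER_CUBIC)[:,:,::-1])
E
```

```text
clock: 8.3
position: [556.1, 243.5, 46.6]
orientation: [0.0, -0.124, 0.992, 0.0]
contact_force: [-0.9, -0.3, -1.3]
finger_gap: 53.8
shift cm [ 0.23 -0.05  1.11] turn 0.0 t 8.35 F [-0.5 -0.9 -0.7] gap 53.9 pos [556.6 243.7  47.1] yaw 104.2 q7 1.35
```

View pics/side4c.png

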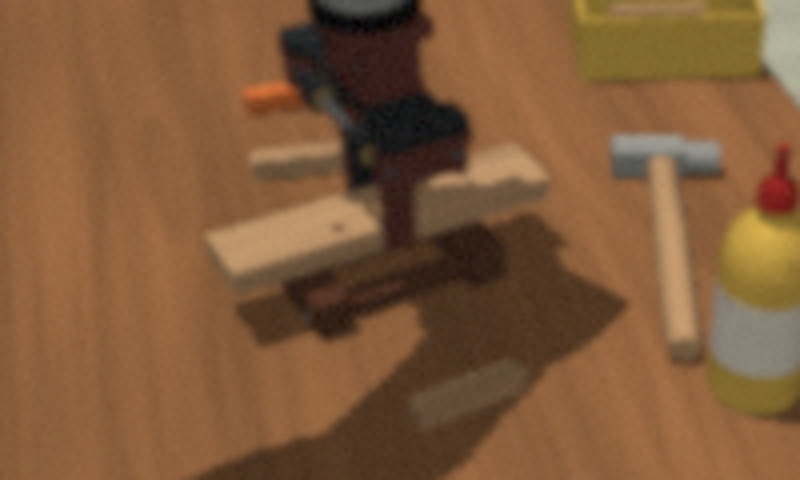

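The board is level above the stand and lies along it; its near end is at crop (225,262) and its far end at (525,170). Now I'll lower, release and retreat, then look again.

```bash
python3 -m creep '[[[0.15,-0.05,0.6],0],[[0,0,0.4],0],[[0,0,0.1],0],[[0,0,0],0],[[0,0,0],0]]'
python3 -m creep '[[[0,0,0],0],[[0,0,0],0],[[0,0,0],0],[[0,0,0],0],[[0,0,0],0]]' 0
python3 -m creep '[[[0,0,0],0],[[0,0,-2],0],[[0,0,-4],0],[[0,0,-4],0],[[0,0,-4],0]]'
python3 -m creep '[[[-2.5,0,-3],0],[[-2.5,0,-2],0],[[0,0,0],0],[[0,0,0],0]]'
python3 - <<'E'
from h import *
grab("wrist",5);togo(582.2,83.1,150,106.3)
E
```

```text
clock: 8.77
position: [554.9, 242.6, 35.8]
orientation: [0.001, -0.124, 0.992, 0.0]
contact_force: [-2.4, -1.2, 5.2]
finger_gap: 54.0
clock: 9.18
position: [554.5, 242.5, 34.6]
orientation: [-0.0, -0.124, 0.992, -0.0]
contact_force: [0.2, 0.4, 0.7]
finger_gap: 83.5
clock: 9.6
position: [554.0, 242.2, 175.9]
orientation: [-0.001, -0.124, 0.992, -0.0]
contact_force: [1.0, 0.6, 0.5]
finger_gap: 88.2
clock: 9.93
position: [603.9, 254.9, 225.3]
orientation: [0.001, -0.123, 0.992, 0.0]
contact_force: [-1.3, -0.4, 0.3]
finger_gap: 88.0
shift cm [  6.15 -16.12   7.38] turn -2.1 t 9.9833 F [-0.7  1.3 -0.3] gap 88.0 pos [602.3 254.5 223.7] yaw 104.2 q7 1.37
```

View pics/wrist5.png

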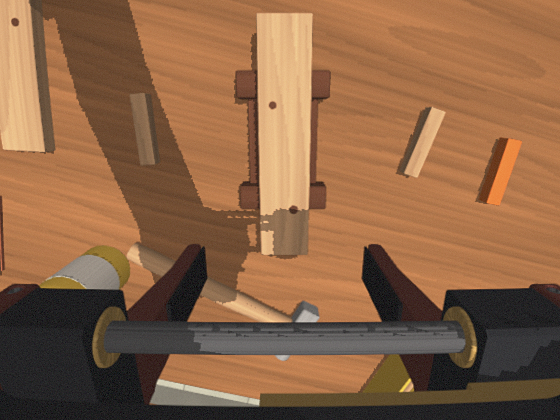

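Board on the stand: corners (257,13), (312,13), (308,255), (261,253). Bearer outlines run (235,72)–(330,96) and (240,185)–(325,208). Sticker A is at (144,129) and B at (423,142).

Run:
```python
from h import *
c=load("wrist",5)
print("board",best(c,[(257,13),(312,13),(308,255),(261,253)],50,250,54))
a=best(c,[(235,72),(330,70),(330,96),(235,97)],30,100,28);b=best(c,[(240,185),(325,183),(325,207),(241,209)],30,100,28)
d=b[0]-a[0];print(a,b,(a[0]+b[0])/2,np.linalg.norm(d),np.degrees(np.arctan2(d[1],d[0])))
px=c["pixels"]
o=np.hstack([cv2.resize(px[80:180,115:175],None,fx=5,fy=5,interpolation=cv2.INTER_CUBIC),cv2.resize(px[95:195,390:455],None,fx=5,fy=5,interpolation=cv2.INTER_CUBIC)])
cv2.imwrite("pics/crop5.png",o[:,:,::-1])
```

```text
board (array([555.7, 244. ]), np.float64(14.1), [[0.6, 0.9], [1.0, -0.8], [0.4, 0.4], [-2.0, -0.5]])
(array([496.2, 226.8]), np.float64(-75.09), [[1.4, 0.9], [0.9, 0.1], [-1.1, 0.1], [-1.2, -1.1]]) (array([614.7, 256.8]), np.float64(-74.49), [[-0.7, 1.3], [0.0, -1.3], [0.5, -0.8], [0.2, 0.8]]) [555.45 241.8 ] 122.23849639127607 14.20676611776036
```

View pics/crop5.png

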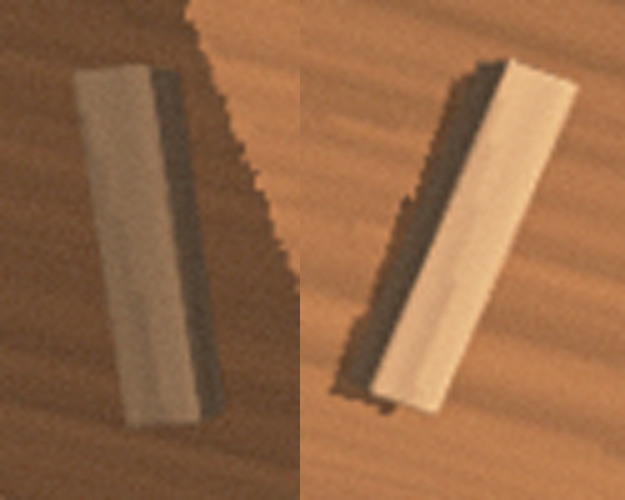

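Run:
```python
from h import *
c=load("wrist",5)
a=best(c,np.array([(75,72),(150,66),(200,420),(128,425)])/5+[115,80],18,80,18)
b=best(c,(np.array([(508,62),(577,88),(438,412),(372,388)])-[300,0])/5+[390,95],18,80,18);print(a,b)
togo(*((a[0]+[582.2,83.1])/2),60,(a[1]+16.34)/2+90)
```

```text
(array([581.2,  83.6]), np.float64(16.21), [[0.5, 0.6], [0.4, -0.3], [-0.6, -0.5], [-0.4, 0.2]]) (array([516.7, 400.7]), np.float64(-3.55), [[1.0, 0.2], [1.1, -0.4], [-0.9, -0.2], [-1.2, 0.4]])
shift cm [  6.18 -16.08  16.38] turn -2.08 t 9.9833 F [-0.7  1.3 -0.3] gap 88.0 pos [602.3 254.5 223.7] yaw 104.2 q7 1.37
```

```bash
python3 -m creep '[[[1.24,-3.2,0],0],[[1.24,-3.2,0],0],[[1.24,-3.2,1],0],[[1.24,-3.2,2],0],[[1.24,-3.2,2],0]]' >/dev/null
python3 -m creep '[[[0,0,4],-2.1],[[0,0,4],0],[[0,0,3],0],[[0,0,0],0],[[0,0,0],0]]'
python3 - <<'E'
from h import *
togo(581.7,83.4,4.5,106.3)
E
```

```text
clock: 10.82
position: [579.3, 84.1, 62.6]
orientation: [-0.003, -0.142, 0.99, -0.0]
contact_force: [0.2, 0.2, 0.6]
finger_gap: 88.1
shift cm [-0.24 -0.14  5.81] turn 0.02 t 10.8167 F [0.2 0.2 0.6] gap 88.1 pos [579.3  84.1  62.6] yaw 106.32 q7 1.67
```

```bash
python3 -m creep '[[[-0.15,-0.1,2],0],[[0,0,2],0],[[0,0,1],0],[[0,0,0],0],[[0,0,0],0]]'
python3 - <<'E'
from h import *
togo(581.7,83.4,4.5,106.3)
E
```

```text
clock: 11.23
position: [584.2, 84.1, 15.8]
orientation: [0.0, -0.142, 0.99, 0.0]
contact_force: [0.6, -0.1, -0.1]
finger_gap: 87.8
shift cm [ 0.26 -0.    1.13] turn 0.02 t 11.2333 F [ 0.6 -0.1 -0.1] gap 87.8 pos [584.2  84.1  15.8] yaw 106.32 q7 1.68
```

```bash
python3 -m creep '[[[0.15,0,0.6],0],[[0,0,0.5],0],[[0,0,0],0],[[0,0,0],0]]'
python3 -m creep '[[[0,0,0],0],[[0,0,0],0],[[0,0,0],0],[[0,0,0],0],[[0,0,0],0]]' 255
python3 -m creep '[[[0,0,0],0],[[0,0,0],0],[[0,0,0],0],[[0,0,0],0],[[0,0,0],0]]'
python3 -m creep '[[[0,0,-2],0],[[0,0,-3],0],[[0,0,-4],0],[[0,0,-4],7],[[0,0,-2],7]]'
python3 -m creep '[[[0,0,0],7],[[0,0,0],7],[[0,0,0],7],[[0,0,0],7],[[0,0,0],7]]' >/dev/null
python3 -m creep '[[[0,0,0],7],[[0,0,0],7],[[0,0,0],7],[[0,0,0],7],[[0,0,0],7]]' >/dev/null
python3 -m creep '[[[0,0,0],7],[[0,0,0],1.1],[[0,0,0],0],[[0,0,0],0]]'
python3 - <<'E'
from h import *
grab("wrist",6);togo(615.9,257.7,55,14.2)
E
```

```text
clock: 11.57
position: [582.4, 83.5, 3.8]
orientation: [-0.0, -0.142, 0.99, 0.0]
contact_force: [0.4, -0.3, 0.0]
finger_gap: 87.9
clock: 11.98
position: [582.5, 83.4, 3.7]
orientation: [0.0, -0.142, 0.99, 0.0]
contact_force: [-0.5, -0.0, -0.1]
finger_gap: 58.2
clock: 12.4
position: [582.4, 83.4, 3.6]
orientation: [0.0, -0.142, 0.99, -0.0]
contact_force: [-0.3, -0.4, 0.7]
finger_gap: 24.5
clock: 12.82
position: [584.1, 83.5, 158.4]
orientation: [0.003, -0.017, 1.0, 0.001]
contact_force: [1.4, 0.8, 1.1]
finger_gap: 0.6
clock: 13.98
position: [582.3, 83.6, 153.6]
orientation: [-0.0, 0.613, 0.79, -0.0]
contact_force: [-0.1, -1.3, 0.3]
finger_gap: 0.6
shift cm [16.04  7.58  9.86] turn 0.2 t 14.0333 F [0.9 0.8 0.6] gap 0.6 pos [582.3  83.5 153.6] yaw 14.4 q7 0.23
```

View pics/wrist6.png

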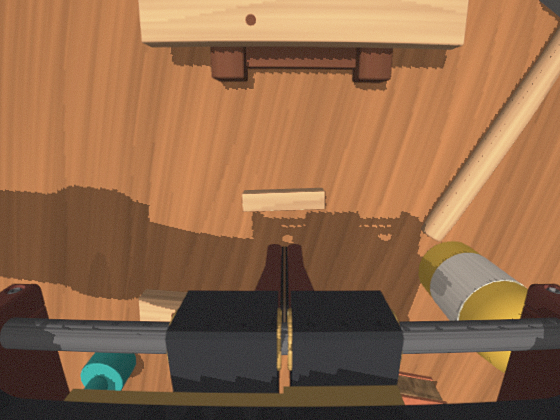

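The fingers hadn't finished closing when I lifted, because they need about 1.1 s. The sticker is still on the bench with corners (242,192), (324,190), (326,210) and (243,211). I'll re-measure it and grip again.

```bash
python3 -m creep '[[[0,0,0],-7],[[0,0,0],-7],[[0,0,0],-7],[[0,0,0],-7],[[0,0,0],-7]]' 0 >/dev/null
python3 -m creep '[[[0,0,0],-7],[[0,0,0],-7],[[0,0,0],-7],[[0,0,0],-7],[[0,0,0],-7]]' >/dev/null
python3 -m creep '[[[0,0,3],-7],[[0,0,3],-7],[[0,0,3],-7],[[0,0,0],0],[[0,0,0],0]]'
python3 - <<'E'
from h import *
c=load("wrist",6)
a=best(c,[(242,192),(324,190),(326,209),(243,211)],18,80,18);print(a)
togo(*a[0],4,a[1]+90)
E
```

```text
clock: 15.28
position: [581.4, 82.9, 62.8]
orientation: [-0.002, -0.131, 0.991, 0.0]
contact_force: [-0.3, -1.2, 1.0]
finger_gap: 87.7
(array([581.4,  83.6]), np.float64(-164.04), [[-0.0, 0.7], [-1.2, 0.1], [1.2, -0.3], [0.0, -0.4]])
shift cm [-0.04  0.07  5.88] turn -0.92 t 15.2833 F [-0.3 -1.2  1. ] gap 87.7 pos [581.4  82.9  62.8] yaw 105.04 q7 1.65
```

Sticker A hasn't moved.

```bash
python3 -m creep '[[[0,0,2],-0.9],[[0,0,2],0],[[0,0,1],0],[[0,0,0.8],0],[[0,0,0],0]]'
python3 -m creep '[[[0,0,0],0],[[0,0,0],0],[[0,0,0],0],[[0,0,0],0],[[0,0,0],0]]' 255 >/dev/null
python3 -m creep '[[[0,0,0],0],[[0,0,0],0],[[0,0,0],0],[[0,0,0],0],[[0,0,0],0]]'
python3 -m creep '[[[0,0,0],0],[[0,0,0],0],[[0,0,0],0],[[0,0,0],0]]'
```

```text
clock: 15.7
position: [582.4, 83.5, 5.5]
orientation: [-0.0, -0.139, 0.99, -0.0]
contact_force: [-0.2, 0.2, -0.0]
finger_gap: 88.2
clock: 16.53
position: [582.4, 83.5, 5.6]
orientation: [-0.0, -0.14, 0.99, 0.0]
contact_force: [-0.3, 0.7, -0.3]
finger_gap: 24.7
clock: 16.87
position: [582.3, 83.4, 5.6]
orientation: [-0.0, -0.14, 0.99, 0.0]
contact_force: [0.3, 0.6, -1.1]
finger_gap: 17.6
```

```bash
python3 -m creep '[[[0,0,-2],0],[[0,0,-3],0],[[0,0,-4],0],[[0,0,-3],7],[[0,0,0],7]]'
python3 -m creep '[[[0,0,0],7],[[0,0,0],7],[[0,0,0],7],[[0,0,0],7],[[0,0,0],7]]' >/dev/null
python3 -m creep '[[[0,0,0],7],[[0,0,0],7],[[0,0,0],7],[[0,0,0],7],[[0,0,0],7]]' >/dev/null
python3 -m creep '[[[0,0,0],7],[[0,0,0],0.9],[[0,0,0],0],[[0,0,0],0]]'
python3 - <<'E'
from h import *
togo(615.9,257.7,100,14.2)
E
```

```text
clock: 17.28
position: [586.0, 83.9, 132.2]
orientation: [0.005, -0.015, 1.0, 0.001]
contact_force: [0.9, 0.5, -0.1]
finger_gap: 17.8
clock: 18.45
position: [582.3, 83.6, 125.6]
orientation: [-0.0, 0.613, 0.79, -0.0]
contact_force: [-0.4, -0.3, -1.0]
finger_gap: 18.0
shift cm [16.03  7.59  2.56] turn 0.24 t 18.45 F [-0.4 -0.3 -1. ] gap 18.0 pos [582.3  83.6 125.6] yaw 14.44 q7 0.26
```

```bash
python3 -m creep '[[[3.2,1.52,0],0.2],[[3.2,1.52,0],0],[[3.2,1.52,0],0],[[3.2,1.52,0],0],[[3.2,1.52,0],0]]' >/dev/null
python3 -m creep '[[[0,0,2],0],[[0,0,1.5],0],[[0,0,0],0],[[0,0,0],0],[[0,0,0],0]]'
python3 - <<'E'
from h import *
togo(615.9,257.7,56,14.2)
E
```

```text
clock: 19.28
position: [617.9, 256.4, 91.5]
orientation: [0.0, 0.616, 0.788, 0.0]
contact_force: [0.2, 0.1, -0.2]
finger_gap: 17.7
shift cm [ 0.17 -0.16  3.55] turn -0.19 t 19.2833 F [ 0.2  0.1 -0.2] gap 17.7 pos [617.9 256.4  91.5] yaw 14.01 q7 0.03
```

```bash
python3 -m creep '[[[0.1,-0.1,1.5],0],[[0,0,1.2],0],[[0,0,0.5],0],[[0,0,0],0],[[0,0,0],0]]'
python3 - <<'E'
from h import *
togo(615.9,257.7,56,14.2)
E
```

```text
clock: 19.7
position: [616.2, 257.6, 58.8]
orientation: [-0.0, 0.616, 0.788, -0.0]
contact_force: [-0.1, -0.2, 0.7]
finger_gap: 17.6
shift cm [ 0.02 -0.02  0.28] turn -0.2 t 19.7 F [-0.1 -0.2  0.7] gap 17.6 pos [616.2 257.6  58.8] yaw 14.0 q7 0.04
```

```bash
python3 -m creep '[[[0,0,0.2],0],[[0,0,0.1],0],[[0,0,0],0],[[0,0,0],0]]'
python3 -m creep '[[[0,0,0],0],[[0,0,0],0],[[0,0,0],0],[[0,0,0],0],[[0,0,0],0]]' 0
python3 -m creep '[[[0,0,-1],0],[[0,0,-2],0],[[0,0,-4],0],[[0,0,-4],0],[[0,0,-4],0]]'
python3 -m creep '[[[0,0,0],0],[[0,0,0],0],[[0,0,0],0]]'
python3 - <<'E'
from h import *
grab("side",7);grab("wrist",7);togo(516.8,400.5,100,86.2)
E
```

```text
clock: 20.03
position: [616.2, 258.0, 55.9]
orientation: [0.0, 0.616, 0.788, 0.0]
contact_force: [-0.7, -0.0, -0.2]
finger_gap: 17.5
clock: 20.45
position: [616.1, 257.8, 55.7]
orientation: [0.0, 0.616, 0.788, 0.0]
contact_force: [-0.6, 0.8, -0.6]
finger_gap: 47.7
clock: 20.87
position: [615.8, 257.4, 207.9]
orientation: [0.0, 0.616, 0.788, -0.0]
contact_force: [1.8, 1.5, 0.5]
finger_gap: 80.8
clock: 21.12
position: [615.8, 257.9, 206.0]
orientation: [-0.0, 0.616, 0.788, 0.0]
contact_force: [-0.1, -0.7, -0.4]
finger_gap: 88.2
shift cm [16.24 -6.06 10.44] turn -72.18 t 21.2167 F [-0.2 -0.8 -0. ] gap 87.9 pos [615.2 257.7 204.3] yaw 14.02 q7 -0.02
```

View pics/wrist7.png

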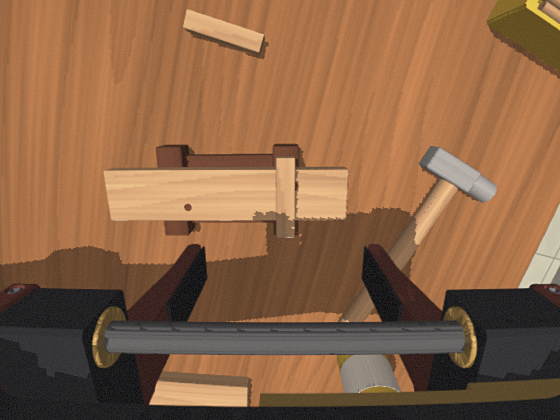

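The sticker lies straight over the far bearer, spanning rows 150–237 at columns 275–297. Next is sticker B.

```bash
python3 -m creep '[[[3.25,-1.21,0],0],[[3.25,-1.21,0],0],[[3.25,-1.21,0],0],[[3.25,-1.21,0],0],[[3.25,-1.21,0],0]]' >/dev/null
python3 -m creep '[[[0,0,0],-7.1],[[0,0,0],-7.1],[[0,0,0],-7.1],[[0,0,0],-7.1],[[0,0,0],-7.1]]' >/dev/null
python3 -m creep '[[[0,0,2],-7.1],[[0,0,2],-7.1],[[0,0,2],-7.1],[[0,0,2],-7.1],[[0,0,2],-7.1]]' >/dev/null
python3 -m creep '[[[0,0,2],-1.2],[[0,0,2],0],[[0,0,0],0],[[0,0,0],0],[[0,0,0],0]]'
python3 - <<'E'
from h import *
togo(516.8,400.5,5,86.2)
E
```

```text
clock: 22.88
position: [518.2, 400.9, 65.9]
orientation: [-0.0, 0.033, 0.999, -0.0]
contact_force: [0.1, -0.2, 0.0]
finger_gap: 87.9
shift cm [ 0.13 -0.05  6.09] turn -0.01 t 22.8833 F [ 0.1 -0.2  0. ] gap 87.9 pos [518.2 400.9  65.9] yaw 86.19 q7 0.85
```

```bash
python3 -m creep '[[[0.1,-0.05,2],0],[[0,0,2],0],[[0,0,1.5],0],[[0,0,0.6],0],[[0,0,0],0]]'
python3 -m creep '[[[0,0,0],0],[[0,0,0],0],[[0,0,0],0],[[0,0,0],0],[[0,0,0],0]]' 255 >/dev/null
python3 -m creep '[[[0,0,0],0],[[0,0,0],0],[[0,0,0],0],[[0,0,0],0],[[0,0,0],0]]'
python3 -m creep '[[[0,0,0],0],[[0,0,0],0],[[0,0,0],0],[[0,0,0],0]]'
```

```text
clock: 23.3
position: [516.7, 400.3, 4.3]
orientation: [-0.0, 0.033, 0.999, -0.0]
contact_force: [-0.6, 0.1, -0.8]
finger_gap: 87.7
clock: 24.13
position: [517.0, 400.4, 4.6]
orientation: [-0.0, 0.033, 0.999, -0.0]
contact_force: [0.1, 0.2, -0.0]
finger_gap: 24.5
clock: 24.47
position: [517.0, 400.4, 4.6]
orientation: [-0.0, 0.033, 0.999, -0.0]
contact_force: [0.1, -0.6, 0.2]
finger_gap: 17.7
```

```bash
python3 -m creep '[[[0,0,-2],0],[[0,0,-3],0],[[0,0,-4],0],[[0,0,-3],7],[[0,0,0],7]]'
python3 -m creep '[[[0,0,0],7],[[0,0,0],7],[[0,0,0],7],[[0,0,0],7],[[0,0,0],7]]' >/dev/null
python3 -m creep '[[[0,0,0],7],[[0,0,0],7],[[0,0,0],7],[[0,0,0],2],[[0,0,0],0]]' >/dev/null
python3 -m creep '[[[0,0,0],0],[[0,0,0],0]]'
python3 - <<'E'
from h import *
togo(495.7,227.3,100,14.2)
E
```

```text
clock: 24.88
position: [520.1, 402.6, 131.9]
orientation: [0.003, 0.158, 0.988, 0.004]
contact_force: [0.8, 0.2, 0.1]
finger_gap: 18.0
clock: 25.88
position: [517.0, 400.5, 124.7]
orientation: [-0.0, 0.614, 0.79, 0.0]
contact_force: [-0.2, 0.9, 1.0]
finger_gap: 17.8
shift cm [-16.26  -6.34   2.46] turn 0.11 t 25.8833 F [-0.2  0.9  1. ] gap 17.8 pos [517.  400.5 124.7] yaw 14.31 q7 -0.24
```

```bash
python3 -m creep '[[[-3.25,-1.27,0],0.1],[[-3.25,-1.27,0],0],[[-3.25,-1.27,0],0],[[-3.25,-1.27,0],0],[[-3.25,-1.27,0],0]]' >/dev/null
python3 -m creep '[[[0,0,2],0],[[0,0,1.5],0],[[0,0,0],0],[[0,0,0],0],[[0,0,0],0]]'
python3 - <<'E'
from h import *
togo(495.7,227.3,55,14.2)
E
```

```text
clock: 26.72
position: [495.5, 227.7, 90.3]
orientation: [0.0, 0.615, 0.789, 0.0]
contact_force: [-0.0, 0.2, -0.5]
finger_gap: 17.6
shift cm [-0.05  0.    3.53] turn -0.05 t 26.7167 F [-0.   0.2 -0.5] gap 17.6 pos [495.5 227.7  90.3] yaw 14.15 q7 -0.01
```

```bash
python3 -m creep '[[[0,0,1.5],0],[[0,0,1.2],0],[[0,0,0.6],0],[[0,0,0.2],0],[[0,0,0],0]]'
python3 -m creep '[[[0,0,0],0],[[0,0,0],0],[[0,0,0],0],[[0,0,0],0],[[0,0,0],0]]' 0
python3 -m creep '[[[0,0,-1],0],[[0,0,-2],0],[[0,0,-4],0],[[0,0,-4],0],[[0,0,-4],0]]'
python3 -m creep '[[[0,0,0],0],[[0,0,0],0],[[0,0,0],0]]'
python3 - <<'E'
from h import *
grab("wrist",8);togo(550,-120,225,85)
E
```

```text
clock: 27.13
position: [494.9, 227.5, 54.7]
orientation: [-0.0, 0.615, 0.789, -0.0]
contact_force: [-0.3, 0.7, 1.1]
finger_gap: 17.7
clock: 27.55
position: [495.1, 227.4, 54.7]
orientation: [0.0, 0.615, 0.789, 0.0]
contact_force: [0.7, -0.7, 0.5]
finger_gap: 47.9
clock: 27.97
position: [494.8, 226.7, 206.9]
orientation: [0.0, 0.615, 0.788, -0.0]
contact_force: [1.1, 0.9, 0.0]
finger_gap: 81.0
clock: 28.22
position: [494.7, 227.4, 204.8]
orientation: [-0.0, 0.615, 0.789, 0.0]
contact_force: [0.0, -0.0, -1.4]
finger_gap: 87.8
shift cm [-35.03  -3.07  -2.1 ] turn -70.88 t 28.2667 F [-0.  -0.3  0.5] gap 87.8 pos [494.3 227.2 203.9] yaw 14.12 q7 -0.09
```

View pics/wrist8.png

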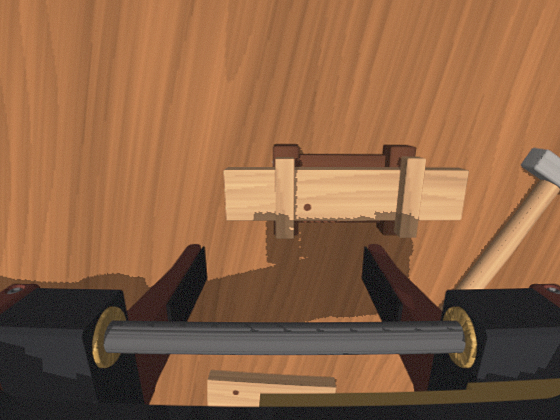

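Both stickers sit over their bearers, at columns 285 and 412 and rows 157–238. Next is the short board.

```bash
python3 -m creep '[[[0,0,0],-7],[[0,0,0],-7],[[0,0,0],-7],[[0,0,0],-7],[[0,0,0],-7]]' >/dev/null
python3 -m creep '[[[0,0,0],-7],[[0,0,0],-7],[[0,0,0],-7],[[0,0,0],-7],[[0,0,0],-7]]' >/dev/null
python3 -m creep '[[[0,0,0],-7],[[0,0,0],-7],[[-1.04,-3.9,-0.25],0],[[-1.04,-3.9,-0.25],0],[[-1.04,-3.9,-0.25],0]]' >/dev/null
python3 -m creep '[[[-1.04,-3.9,-0.25],0],[[-1.04,-3.9,-0.25],0],[[-1.04,-3.9,-0.25],0],[[-1.04,-3.9,-0.25],0],[[-1.04,-3.9,-0.25],0]]' >/dev/null
python3 -m creep '[[[0,0,0],0],[[0,0,0],0],[[0,0,0],0],[[0,0,0],0]]'
python3 - <<'E'
from h import *
c=load("wrist",8)
print(best(c,[(275,157),(294,158),(294,238),(275,238)],68,80,18),best(c,[(402,158),(424,157),(420,237),(400,237)],68,80,18))
grab("wrist",9);togo(550,-60,225,98)
E
```

```text
clock: 30.27
position: [620.7, -68.0, 223.4]
orientation: [-0.001, -0.072, 0.997, 0.001]
contact_force: [-1.2, 0.0, 0.7]
finger_gap: 87.9
(array([494.3, 228.7]), np.float64(-75.98), [[-0.1, 0.8], [-0.1, -0.2], [0.7, -0.2], [-0.4, -0.4]]) (array([614.7, 259.6]), np.float64(-71.69), [[-1.7, -0.0], [1.3, 0.5], [1.7, -0.6], [-1.3, 0.1]])
shift cm [ 6.9   1.79 -0.11] turn 0.25 t 30.3167 F [0.6 0.9 0.4] gap 88.2 pos [620.9 -67.8 223.7] yaw 98.25 q7 1.89
```

View pics/wrist9.png

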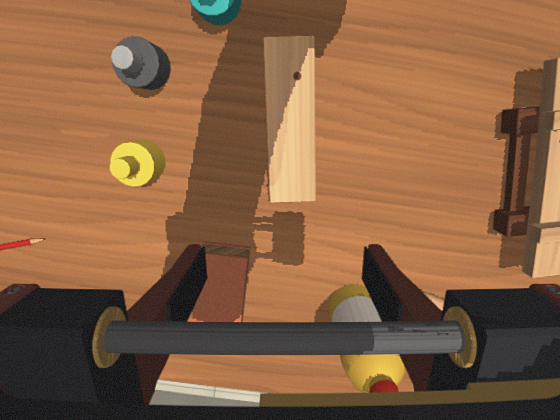

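The short board's corners are at (264,37), (314,37), (315,201) and (270,203). The dark weight is at (140,62), with its knob top at (122,57).

Run:
```python
from h import *
c=load("wrist",9)
a=best(c,[(264,37),(314,37),(315,201),(270,202)],20,180,54);print(a)
print("weight",cast(c,[(122,57)],66),"w2",cast(load("wrist",2),[(428,107)],66),cast(load("wrist",3),[(457,203)],66))
togo(*a[0],20,a[1]+90)
```

```text
(array([549.8, -69.6]), np.float64(9.66), [[0.1, 0.8], [1.6, -0.7], [-0.7, -0.3], [-1.0, 0.2]])
weight [[ 509.35742897 -236.82087527   66.        ]] w2 [[ 507.8259407  -237.42196119   66.        ]] [[ 509.5619653  -237.34589444   66.        ]]
shift cm [ 7.03  0.82 20.39] turn -1.41 t 30.3167 F [0.6 0.9 0.4] gap 88.2 pos [620.9 -67.8 223.7] yaw 98.25 q7 1.89
```

```bash
python3 -m creep '[[[2.34,0.27,2],-1.4],[[2.34,0.27,3],0],[[2.34,0.27,3],0],[[0,0,4],0],[[0,0,3],0]]' >/dev/null
python3 -m creep '[[[0,0,3],0],[[0,0,0],0],[[0,0,0],0],[[0,0,0],0]]'
python3 - <<'E'
from h import *
togo(549.8,-69.6,5,99.66)
E
```

```text
clock: 31.07
position: [551.7, -72.3, 46.0]
orientation: [0.001, -0.083, 0.997, -0.0]
contact_force: [-0.2, -0.6, 0.4]
finger_gap: 87.8
shift cm [0.15 0.3  4.1 ] turn -0.1 t 31.0667 F [-0.2 -0.6  0.4] gap 87.8 pos [551.7 -72.3  46. ] yaw 99.56 q7 1.99
```

```bash
python3 -m creep '[[[0.15,0.2,2],0],[[0,0,1.4],0],[[0,0,0.6],0],[[0,0,0],0],[[0,0,0],0]]'
python3 -m creep '[[[0,0,0],0],[[0,0,0],0],[[0,0,0],0],[[0,0,0],0],[[0,0,0],0]]' 255 >/dev/null
python3 -m creep '[[[0,0,0],0],[[0,0,0],0],[[0,0,0],0],[[0,0,0],0]]'
python3 -m creep '[[[0,0,-2],0],[[0,0,-3],0],[[0,0,-4],0],[[0,0,-4],0],[[0,0,-3],0]]'
python3 -m creep '[[[0,0,0],0],[[0,0,0],0],[[0,0,0],0]]'
python3 - <<'E'
from h import *
c=grab("wrist",10);togo(555.8,242.5,130,104.2)
# inner end of the held board
hsv=cv2.cvtColor(c["pixels"],cv2.COLOR_RGB2HSV);m=(cv2.GaussianBlur(hsv[:,:,1],(5,5),0)<128)&(hsv[:,:,2]>60)
m=m.astype(np.uint8);m[245:]=0;n,l,st,ce=cv2.connectedComponentsWithStats(m);print([s.tolist() for s in st[1:] if s[4]>500])
E
```

```text
clock: 31.48
position: [550.0, -71.1, 6.0]
orientation: [0.001, -0.083, 0.997, -0.0]
contact_force: [0.3, -0.2, -0.2]
finger_gap: 87.6
clock: 32.23
position: [549.1, -71.1, 4.8]
orientation: [0.0, -0.083, 0.997, 0.0]
contact_force: [-0.1, -0.0, 4.6]
finger_gap: 53.7
clock: 32.65
position: [549.3, -71.4, 167.3]
orientation: [0.001, -0.083, 0.997, -0.0]
contact_force: [0.8, 0.5, -1.6]
finger_gap: 53.5
clock: 32.9
position: [548.3, -70.8, 163.6]
orientation: [-0.001, -0.083, 0.997, 0.0]
contact_force: [0.1, 0.1, -0.8]
finger_gap: 53.7
shift cm [-5.96 30.77  3.31] turn -4.69 t 32.95 F [ 0.2  0.5 -1.7] gap 53.8 pos [548.  -70.9 163. ] yaw 99.51 q7 1.93
[[222, 91, 122, 154, 17621], [76, 103, 75, 59, 2888]]
```

```bash
python3 - <<'E'
from h import *
c=load("wrist",10);s=c["s"];R=Rq(s["orientation"]).as_matrix()
print(((cast(c,[[223,91],[343,91]],s["position"][2]+15)-s["position"])@R).round(1))
E
python3 -m creep '[[[-0.7,3.85,0],0],[[-0.7,3.85,0],0],[[-0.7,3.85,0],0],[[-0.7,3.85,0],0],[[-0.7,3.85,0],0]]' >/dev/null
python3 -m creep '[[[-0.8,3.85,0],0],[[-0.8,3.85,0],0],[[-0.8,3.85,0],0],[[0,0,0],-4.7],[[0,0,0],0]]' >/dev/null
python3 -m creep '[[[0,0,2],0],[[0,0,2],0],[[0,0,0],0],[[0,0,0],0]]'
python3 - <<'E'
from h import *
togo(555.8,242.5,74,104.2)
E
```

```text
[[ 90.  -26.  -14.9]
 [ 90.   26.6 -14.9]]
clock: 34.12
position: [555.4, 240.5, 122.8]
orientation: [-0.002, -0.122, 0.993, -0.001]
contact_force: [0.9, -0.3, -0.5]
finger_gap: 53.5
shift cm [-0.11  0.19  4.88] turn -0.16 t 34.1167 F [ 0.9 -0.3 -0.5] gap 53.5 pos [555.4 240.5 122.8] yaw 104.04 q7 1.45
```

```bash
python3 -m creep '[[[-0.05,0.1,1.5],-0.15],[[0,0,1.5],0],[[0,0,0.5],0],[[0,0,0],0],[[0,0,0],0]]'
python3 - <<'E'
from h import *
togo(555.8,242.5,73,104.2)
E
```

```text
clock: 34.53
position: [557.0, 243.1, 90.3]
orientation: [0.0, -0.124, 0.992, -0.0]
contact_force: [0.3, 0.4, -0.7]
finger_gap: 53.7
shift cm [ 0.13 -0.03  1.73] turn 0.1 t 34.5333 F [ 0.3  0.4 -0.7] gap 53.7 pos [557.  243.1  90.3] yaw 104.3 q7 1.46
```

```bash
python3 -m creep '[[[0.1,0,0.8],0],[[0,0,0.6],0],[[0,0,0.2],0],[[0,0,0],0],[[0,0,0],0]]'
python3 -m creep '[[[0,0,0],0],[[0,0,0],0]]'
python3 - <<'E'
from h import *
togo(555.8,242.5,73,104.2)
E
```

```text
clock: 34.95
position: [555.6, 243.2, 73.6]
orientation: [-0.0, -0.125, 0.992, -0.0]
contact_force: [0.1, -0.9, -1.3]
finger_gap: 53.7
clock: 35.12
position: [555.8, 243.3, 73.8]
orientation: [0.0, -0.125, 0.992, 0.0]
contact_force: [-0.8, -0.2, -1.1]
finger_gap: 54.0
shift cm [ 0.02 -0.08  0.08] turn 0.16 t 35.1167 F [-0.8 -0.2 -1.1] gap 54.0 pos [555.8 243.3  73.8] yaw 104.36 q7 1.47
```

```bash
python3 -m creep '[[[0,0,0.1],0],[[0,0,0],0],[[0,0,0],0]]'
python3 -m creep '[[[0,0,0],0],[[0,0,0],0],[[0,0,0],0],[[0,0,0],0],[[0,0,0],0]]' 0
python3 -m creep '[[[0,0,0],0],[[0,0,-2],0],[[0,0,-4],0],[[0,0,-4],0],[[0,0,-4],0]]'
python3 -m creep '[[[-2.5,0,-2],0],[[-2.5,0,0],0],[[0,0,0],0],[[0,0,0],0],[[0,0,0],0]]'
python3 - <<'E'
from h import *
grab("wrist",11);togo(509,-237.2,225,104.2)
E
```

```text
clock: 35.37
position: [555.9, 243.4, 72.8]
orientation: [0.0, -0.125, 0.992, 0.0]
contact_force: [1.0, 0.6, -0.0]
finger_gap: 53.8
clock: 35.78
position: [555.6, 243.3, 72.6]
orientation: [-0.0, -0.125, 0.992, 0.0]
contact_force: [-0.1, 0.4, -0.6]
finger_gap: 83.6
clock: 36.2
position: [555.2, 242.9, 214.0]
orientation: [-0.0, -0.125, 0.992, -0.0]
contact_force: [0.8, 0.6, -0.3]
finger_gap: 87.8
clock: 36.62
position: [603.2, 255.3, 231.7]
orientation: [-0.001, -0.125, 0.992, -0.0]
contact_force: [-0.3, 0.3, -0.1]
finger_gap: 87.8
shift cm [ 21.32 -45.38   0.73] turn 0.16 t 36.6667 F [0.1 0.8 0.1] gap 88.1 pos [603.  255.3 231.8] yaw 104.36 q7 1.45
```

View pics/wrist11.png

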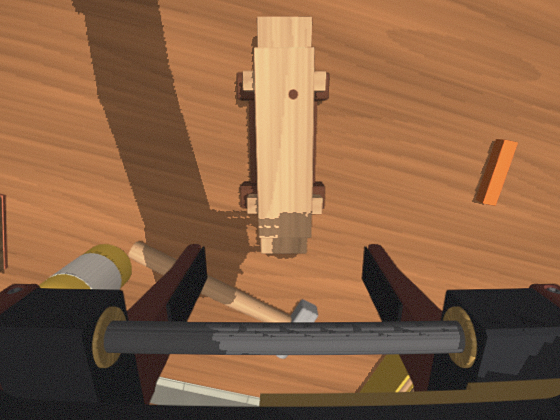

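The short board rests on both stickers, with corners (254,48), (314,47), (310,238) and (258,235), centred and lined up. Now the weight.

```bash
python3 -m creep '[[[1.64,-3.49,0],0],[[1.64,-3.49,0],0],[[1.64,-3.49,0],0],[[1.64,-3.49,0],0],[[1.64,-3.49,0],0]]' >/dev/null
python3 -m creep '[[[1.64,-3.49,0],0],[[1.64,-3.49,0],0],[[1.64,-3.49,0],0],[[1.64,-3.49,0],0],[[1.64,-3.49,0],0]]' >/dev/null
python3 -m creep '[[[1.64,-3.49,0],0],[[1.64,-3.49,0],0],[[1.64,-3.49,0],0],[[0,0,4],0],[[0,0,4],0]]'
python3 -m creep '[[[0,0,2],0],[[0,0,0],0],[[0,0,0],0],[[0,0,0],0]]'
python3 - <<'E'
from h import *
c=load("wrist",11);print(best(c,[(254,48),(314,47),(310,238),(258,236)],88,180,54))
togo(509,-237.2,45,104.2)
c=grab("wrist",12);print(proj(c,[(509,-237.2,66)]))
hsv=cv2.cvtColor(c["pixels"],cv2.COLOR_RGB2HSV)
E
```

```text
clock: 37.92
position: [509.8, -240.2, 153.8]
orientation: [0.002, -0.122, 0.992, -0.001]
contact_force: [0.8, 0.7, -0.6]
finger_gap: 88.0
clock: 38.25
position: [510.6, -236.9, 134.0]
orientation: [0.001, -0.125, 0.992, -0.0]
contact_force: [0.7, 0.3, -0.3]
finger_gap: 87.8
(array([556. , 243.9]), np.float64(14.25), [[1.1, 0.7], [0.5, -0.5], [0.3, -0.1], [-1.9, -0.1]])
shift cm [0.17 0.01 8.9 ] turn 0.17 t 38.25 F [ 0.7  0.3 -0.3] gap 87.8 pos [ 510.6 -236.9  134. ] yaw 104.37 q7 2.37
[[283.24050836 221.3063713 ]]
```

View pics/wrist12.png

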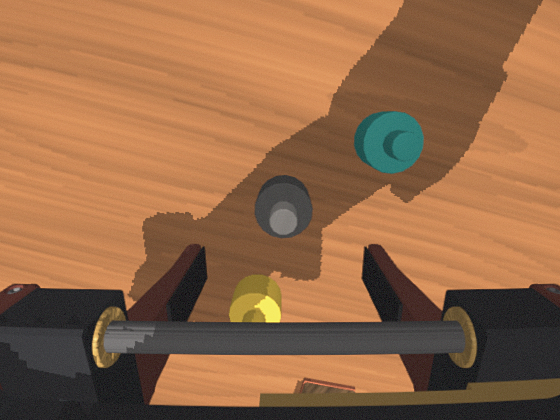

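The knob top appears at (284,221), against a prediction of (283,221), so I'll descend onto it.

```bash
python3 -m creep '[[[0.15,0,3],0],[[0,0,3],0],[[0,0,1.5],0],[[0,0,0],0],[[0,0,0],0]]' >/dev/null
python3 -m creep '[[[0,0,0.8],0],[[0,0,0.6],0],[[0,0,0],0],[[0,0,0],0]]'
python3 -m creep '[[[0,0,0],0],[[0,0,0],0],[[0,0,0],0],[[0,0,0],0],[[0,0,0],0]]' 255 >/dev/null
python3 -m creep '[[[0,0,0],0],[[0,0,0],0],[[0,0,0],0],[[0,0,0],0],[[0,0,0],0]]'
python3 -m creep '[[[0,0,0],0],[[0,0,0],0],[[0,0,0],0],[[0,0,0],0]]'
```

```text
clock: 39.05
position: [508.8, -237.1, 44.0]
orientation: [0.0, -0.125, 0.992, -0.0]
contact_force: [0.5, 0.7, -0.2]
finger_gap: 87.7
clock: 39.88
position: [508.6, -237.1, 43.6]
orientation: [-0.0, -0.125, 0.992, 0.0]
contact_force: [0.8, -0.4, -0.9]
finger_gap: 24.5
clock: 40.22
position: [508.8, -237.7, 43.7]
orientation: [0.0, -0.125, 0.992, -0.0]
contact_force: [0.8, -3.7, -0.3]
finger_gap: 21.4
```

```bash
python3 -m creep '[[[0,0,-2],0],[[0,0,-3],0],[[0,0,-4],0],[[0,0,-4],0],[[0,0,-3],0]]'
python3 -m creep '[[[0,0,-3],0],[[0,0,0],0],[[0,0,0],0],[[0,0,0],0]]'
python3 - <<'E'
from h import *
togo(555.8,242.5,205,104.2)
E
```

```text
clock: 40.63
position: [508.0, -236.6, 205.6]
orientation: [-0.0, -0.125, 0.992, 0.0]
contact_force: [0.9, -0.7, -5.9]
finger_gap: 21.3
clock: 40.97
position: [507.3, -236.0, 231.6]
orientation: [-0.002, -0.125, 0.992, 0.001]
contact_force: [0.4, -0.4, -7.3]
finger_gap: 21.5
shift cm [-16.59  45.14   2.72] turn 0.19 t 40.9667 F [ 0.4 -0.4 -7.3] gap 21.5 pos [ 507.3 -236.   231.6] yaw 104.39 q7 2.32
```

```bash
python3 -m creep '[[[-1.11,3.01,0],0],[[-1.11,3.01,0],0],[[-1.11,3.01,0],0],[[-1.11,3.01,0],0],[[-1.11,3.01,0],0]]' >/dev/null
python3 -m creep '[[[-1.11,3.01,0],0],[[-1.11,3.01,0],0],[[-1.11,3.01,0],0],[[-1.11,3.01,0],0],[[-1.11,3.01,0],0]]' >/dev/null
python3 -m creep '[[[-1.11,3.01,0],0],[[-1.11,3.01,0],0],[[-1.11,3.01,0],0],[[-1.11,3.01,0],0],[[-1.11,3.01,0],0]]' >/dev/null
python3 -m creep '[[[0,0,2],0],[[0,0,2],0],[[0,0,2],0],[[0,0,0],0],[[0,0,0],0]]'
python3 -m creep '[[[0,0,0],0],[[0,0,0],0]]'
python3 - <<'E'
from h import *
togo(555.8,242.9,132.5,104.2)
E
```

```text
clock: 42.63
position: [556.0, 240.7, 170.6]
orientation: [-0.003, -0.125, 0.992, -0.001]
contact_force: [0.7, -0.6, -4.8]
finger_gap: 21.4
clock: 42.8
position: [558.5, 241.6, 174.4]
orientation: [0.0, -0.125, 0.992, 0.0]
contact_force: [0.2, 0.8, -5.9]
finger_gap: 21.5
shift cm [0.23 0.19 4.19] turn 0.14 t 42.8 F [ 0.2  0.8 -5.9] gap 21.5 pos [558.5 241.6 174.4] yaw 104.34 q7 1.44
```

```bash
python3 -m creep '[[[0.1,0.1,1],0],[[0,0,1],0],[[0,0,0.8],0],[[0,0,0],0],[[0,0,0],0]]'
python3 -m creep '[[[0,0,0],0],[[0,0,0],0],[[0,0,0],0]]'
python3 - <<'E'
from h import *
togo(555.8,242.9,132.5,104.2)
E
```

```text
clock: 43.22
position: [556.2, 242.1, 144.8]
orientation: [-0.001, -0.125, 0.992, -0.0]
contact_force: [-0.4, 0.8, -5.4]
finger_gap: 21.5
clock: 43.47
position: [557.0, 242.4, 146.1]
orientation: [0.0, -0.125, 0.992, 0.0]
contact_force: [-0.1, 0.0, -5.9]
finger_gap: 21.3
shift cm [0.11 0.08 1.36] turn 0.15 t 43.4667 F [-0.1  0.  -5.9] gap 21.3 pos [557.  242.4 146.1] yaw 104.35 q7 1.44
```

```bash
python3 -m creep '[[[0.05,0.05,0.6],0],[[0,0,0.5],0],[[0,0,0.1],0],[[0,0,0],0],[[0,0,0],0]]'
python3 -m creep '[[[0,0,0.1],0],[[0,0,0],0],[[0,0,0],0],[[0,0,0],0]]'
```

```text
clock: 43.88
position: [556.0, 242.6, 133.4]
orientation: [-0.0, -0.125, 0.992, -0.0]
contact_force: [-0.0, -0.6, -5.6]
finger_gap: 21.4
clock: 44.22
position: [556.2, 242.7, 132.8]
orientation: [0.0, -0.125, 0.992, 0.0]
contact_force: [0.6, 0.1, -6.2]
finger_gap: 21.6
```

```bash
python3 -m creep '[[[0,0,0.1],0],[[0,0,0.05],0],[[0,0,0],0],[[0,0,0],0],[[0,0,0],0]]'
```

```text
clock: 44.63
position: [556.4, 242.7, 131.7]
orientation: [0.0, -0.125, 0.992, 0.0]
contact_force: [-1.5, -0.9, 1.8]
finger_gap: 21.3
```

Contact, as the force reading has gone from −6 to +2 N. I'll release, retreat and look.

```bash
python3 -m creep '[[[0,0,0],0],[[0,0,0],0],[[0,0,0],0],[[0,0,0],0],[[0,0,0],0]]' 0
python3 -m creep '[[[0,0,0],0],[[0,0,0],0],[[0,0,0],0],[[0,0,0],0],[[0,0,0],0]]'
python3 -m creep '[[[0,0,-1],0],[[0,0,-3],0],[[0,0,-4],0],[[0,0,-4],0],[[0,0,-3],0]]'
python3 -m creep '[[[-3,0,0],0],[[-3,0,0],0],[[0,0,0],0],[[0,0,0],0],[[0,0,0],0]]'
python3 - <<'E'
from h import *
a=grab("wrist",13);b=grab("side",13)
k=(556,243);print("wrist knob expected",proj(a,[(*k,154),(*k,126)]),"side",proj(b,[(*k,154),(*k,88)]))
o=np.zeros((420,800,3),np.uint8);o[:300,:380]=a["pixels"][:300,100:480];o[:400,400:]=cv2.resize(b["pixels"][100:200,195:295],None,fx=4,fy=4,interpolation=cv2.INTER_CUBIC)
cv2.imwrite("pics/final.png",o[:,:,::-1]);togo(556,243,300,104)
E
```

```text
clock: 45.05
position: [556.2, 242.8, 131.2]
orientation: [0.0, -0.125, 0.992, 0.0]
contact_force: [-0.1, 0.6, 0.3]
finger_gap: 51.0
clock: 45.47
position: [556.1, 242.7, 131.1]
orientation: [0.0, -0.125, 0.992, 0.0]
contact_force: [1.0, -0.5, 0.3]
finger_gap: 84.3
clock: 45.88
position: [556.6, 242.6, 285.4]
orientation: [0.001, -0.125, 0.992, 0.001]
contact_force: [1.3, -0.3, 0.2]
finger_gap: 87.7
clock: 46.3
position: [613.8, 257.2, 281.1]
orientation: [-0.0, -0.125, 0.992, -0.0]
contact_force: [-0.3, 0.1, -0.3]
finger_gap: 88.2
wrist knob expected [[283.84479591 138.61588842]
 [283.88656456 136.60211803]] side [[242.24585722 132.56981531]
 [243.80005574 152.9391825 ]]
shift cm [ 5.93  0.04 -1.85] turn 0.36 t 46.4 F [-0.1 -0.5  0. ] gap 88.0 pos [613.5 257.3 281.5] yaw 104.36 q7 1.45
```

The picture limit is reached, so I'll do the last check numerically.

Run:
```python
from h import *
a=load("wrist",13);hsv=cv2.cvtColor(a["pixels"],cv2.COLOR_RGB2HSV)
S=cv2.GaussianBlur(hsv[:,:,1],(3,3),0);sub=np.zeros(S.shape,bool);sub[60:230,200:370]=1
w=((S<70)&sub).astype(np.uint8)
n,l,st,ce=cv2.connectedComponentsWithStats(w);i=1+st[1:,4].argmax();print("weight blob",st[i],ce[i])
u=cast(a,[ce[i]],126);print("body centre if at z 126:",u.round(1),"expected half-width px",np.ptp(proj(a,[(556+25*np.cos(np.radians(104.2)),243+25*np.sin(np.radians(104.2)),126),(556-25*np.cos(np.radians(104.2)),243-25*np.sin(np.radians(104.2)),126)])[:,0]))
p=((S<125)&(S>=70)&sub&(hsv[:,:,2]>60)).astype(np.uint8)|w
p[:, :]*=1
n,l,st,ce=cv2.connectedComponentsWithStats(cv2.morphologyEx(p,cv2.MORPH_OPEN,np.ones((3,3))));i=1+st[1:,4].argmax();print("stack blob",st[i])
ex=lambda l,w,z:proj(a,[(555.8+x*np.cos(.2478)-y*np.sin(.2478),242.7+x*np.sin(.2478)+y*np.cos(.2478),z) for x,y in rect(l,w)]).round(0).tolist()
print("exp short",ex(180,54,88),"long",ex(250,54,50))
for r in (40,60,80,100,180,200,210,220): 
    m=np.where(p[r,200:370])[0]+200; print(r,(m.min(),m.max()) if len(m) else None)
b=load("side",13);h=cv2.cvtColor(b["pixels"],cv2.COLOR_RGB2HSV)
d=((h[:,:,1]<80)).astype(np.uint8);q=np.zeros_like(d);q[120:165,225:262]=1
n,l,st,ce=cv2.connectedComponentsWithStats(d*q);i=1+st[1:,4].argmax();print("side weight",st[i],ce[i], "expect",proj(b,[(556,243,88),(556,243,126),(556,243,154)]).round(0).tolist())
```

```text
weight blob [ 259  112   51   51 2004] [283.98652695 137.20508982]
body centre if at z 126: [[556.5 243.2 126. ]] expected half-width px 51.23777994140795
stack blob [ 248   60   74  170 9091]
exp short [[257.0, 45.0], [310.0, 45.0], [307.0, 213.0], [260.0, 213.0]] long [[260.0, 18.0], [308.0, 18.0], [304.0, 230.0], [263.0, 230.0]]
40 None
60 (np.int64(259), np.int64(310))
80 (np.int64(247), np.int64(321))
100 (np.int64(259), np.int64(310))
180 (np.int64(251), np.int64(318))
200 (np.int64(262), np.int64(308))
210 (np.int64(262), np.int64(308))
220 (np.int64(263), np.int64(304))
side weight [236 131  17  26 322] [243.85403727 144.95031056] expect [[244.0, 153.0], [243.0, 141.0], [242.0, 133.0]]
```

```bash
python3 -c "
from rig import hand_in,sense
print(sense()['clock'],hand_in())"
```

```text
the job is handed in; nothing more can be done
46.4 None
```

I built the stack and handed it in at 46.4 s. The long board lies on the bearers, with a sticker over each one. The short board rests on the stickers and the steel weight stands upright in the middle. Nothing is gripped, and the arm had backed off above and to one side of the stack. I didn't touch the bottle, sanding block, hammer or look-alike parts, though I made no final check of where the bystanders stand.

**Checks:**

| Part | Distance from target | Angle from target | When measured |
|---|---|---|---|
| Long board | about 1.5 mm from the stand's middle | within about 0.5° | just after placing |
| Stickers | about 2 mm from above their bearers | first within 0.5°; second (far bearer) about 4° by rough corner picks (0.2 rad, or 11°, allowed) | just after placing |
| Short board | about 1.5 mm from the stand's middle | within about 0.5° | just after placing |
| Weight | about 1 mm from the stand's middle | upright: a round 51 px outline, as expected at that height | in the final picture |

**What went wrong:**
- **Sticker grasp:** my first try at the first sticker failed because I lifted before the fingers had closed. It hadn't moved, and the second try held.
- **Final look:** I reached the 16-picture limit, so I checked the finished stack only by numbers from the wrist and side pictures. They agreed with the expected positions.

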